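# Draw the hand vacuum pump and hold

## Robot

A 6-joint arm with a two-finger parallel gripper is mounted at the origin on the work surface. World frame = base frame: x ahead of the robot, y to its left, z up, the work surface at z = 0. Lengths are in mm, angles in rad, forces in N, time in s.
With the tool pointing down it reaches from about 350 to 925 mm from the base axis. Payload 6.4 kg.
Tool frame: the origin (TCP) lies at the very end of the fingers, on their centre line; the grasp point (between the pads) lies 19 mm behind it; z points along the fingers, y is the direction in which the jaws open and shut (so a half turn about z gives the same grasp; the last joint's range is limited). The gripper opens to 94 mm and grips with 3 to 60 N. Pads are 16 mm wide; open, the fingers measure 119 mm over their backs; the gripper's body (75 mm by 177 mm) begins 78 mm behind the grasp point.
Start: joints at [-1.51, 0.245, 1.558, -0, 1.339, -0.174], TCP at [151.226, -632.174, 205.455] pointing down, gripper open.
Joint ranges: [-3.13, 3.13], [-1.02, 2.26], [0.13, 2.54], [-0.95, 4.09], [0.21, 2.88], [-2.74, 2.74]. Speed limits (rad/s): [2.57, 2.57, 3.14, 3.14, 3.14, 3.14].

## Interface

Orientations are given as [roll, pitch, yaw] about the fixed x, y, z axes, in that order (R = Rz(yaw) Ry(pitch) Rx(roll)).
In Python, from bench import sensors, grab_frame, order gives the robot as it stands. The module is installed in compiled form; this text tells all that it offers.
- The arm moves only by the shell command python3 -m jog 'ROWS' [FORCE]. ROWS is a JSON object of lists of equal length, an entry for each row: "translation": the shift along the world's x, y, z in mm, a list of three; "rotation": the turn, a rotation vector about the world's x, y, z in degrees, a list of three; "gripper": the finger opening in mm, from 0 to 94. A call has 1 to 20 rows; each row shifts and turns the pose as measured when the row begins; what a row does not reach is not made up. A row lasts 1/10 s, in which the tool goes at most 50 mm and 8.59 degrees, less where a joint would pass 70% of its speed; a pose out of reach is approached as far as the arm can. A call with a gripper value outside its range is refused whole. The fingers move at their own pace and stop on an object; FORCE is the grip in N (left out, the last holds). Time passes only in rows, so rows that do not move let the fingers close. It gives the time, the measured TCP pose, the force and the opening at its end, in the units of the state.
- sensors.get_state(): the state, without advancing time (a new reading comes with each control period).
- grab_frame(name): name is "scene" or "side" or "wrist"; returns a dict with "frame" (400x640x3 uint8, blue, green, red), "fx", "fy", "cx", "cy" (pixels), "view" (4x4, takes a point from world to camera coordinates). Camera axes: x right, y down, z forward; pixel columns grow to the right and rows downward; lengths in mm; the calibration is good to about 2 mm. A picture is of the moment at which its call begins. There is no depth.
- order.finish_job(): hands the job in, once; it reports no verdict.
The state is a dict: "clock": time; "q": joint angles; "joint_vel": joint speeds; "joint_efforts": joint torques, N m; "eef_pos": TCP position; "tcp_rot": TCP orientation; "force": force on the tool from outside, world axes, zero at the start; "moment": the same for the moment, N m; "gripper_width": finger opening in mm.
Only numpy, scipy, OpenCV 4.12 (cv2) and the standard library are available. Lean on these libraries where they do the work, as an engineer would, in place of code of your own. Each camera call takes 0.05 s, during which the arm holds its last target. There are 200 camera calls.

## Task

On the vacuum clamping rig, press the raised vent cap fully home on its riser, then take the piston rod by its wooden T-handle and draw it straight up out of the pump barrel by half its travel, about 40 mm, so that the dark ring on the rod is level with the barrel's mouth. Keep it in line so that it does not bind hard, never pull it right out, and finish while still holding the rod still at that height, with the cap still home. Leave the panel on the pad and the other things lying about where they are.

Things in the scene. Friction and masses are not known exactly. Their poses are not given: they have to be found in the camera images.
- rig: Vacuum clamping rig, fixed firmly to the bench: plywood board 150 (x) x 370 (y) x 18 mm with pump barrel, vent riser, dial gauge and pad. Origin on the barrel's axis at bench height, z up. Board spans x -75 to 75, y -215 to 155 mm. Riser with cap at (0, 120) mm; round rubber pad 100 mm wide at (0, -140), top 36 mm high; gauge at (45, -45), 94 mm high.
- barrel_mouth (a point): Centre of the open top of the pump barrel, an upright round aluminium tube on the rig, 38 mm across outside; its oiled bore is a snug sliding fit for the rod (about 0.7 mm play all round); mouth 118 mm and bore floor 30 mm above the bench.
- vent_cap (a joint): How far the black vent cap stands above its home, in m: 0 fully home on the riser, 0.014 fully raised. It starts raised by 7 to 13.5 mm, slides only straight up and down and stays where it is left; moving it takes about 6 N. It cannot come off.
- vent_cap_top (a point): Centre of the flat top of the vent cap, a black round cap 32 mm across and 20 mm tall, on the riser. The top is 132 mm above the bench when home.
- handle (a point): Centre of the rod's wooden T-handle bar: 74 mm long (its x), 24 wide (its y), 26 tall (its z, along the rod). The rod stands loose in the bore (about 0.7 mm play all round), foot on the bore floor: this point starts 158 mm above the bench, on the barrel's axis, with 27 mm of bare rod under the bar, and should end about 198 mm up. The bar may be turned any way about the axis.
- rod: The piston rod with its T-handle: steel, 20 mm diameter, origin at the centre of its foot, 128 mm below the bar's centre; z up along the rod, x along the bar. A dark ring runs round it 48 mm above its foot. It weighs 0.2 to 0.33 kg, turns freely in the bore and drops back when let go; its foot leaves the bore when raised by 88 mm.
- panel_mid (a point): Centre of a loose light-wood panel 110 x 130 x 18 mm lying on the rig's pad. To be left alone.
- sanding_block_mid (a point): Centre of a loose cork sanding block, 50 x 90 x 32 mm, on the bench just beyond the rig. To be left alone.
- screwdriver_grip (a point): Handle of a screwdriver lying on the bench just in front of the rig. To be left alone.
- glue_mid (a point): Middle of a plain white glue bottle, 60 mm across and 150 mm tall, standing beyond the rig. To be left alone.
- screw_jar_mid (a point): Middle of a closed amber jar, 72 mm across and 90 mm tall, to one side of the rig. To be left alone.
- mug_mid (a point): Middle of a white mug, 80 mm across and 90 mm tall, to one side of the rig. To be left alone.
Things that resemble listed ones, but are neither listed nor needed, are in the scene too. What is shaped like the rod but turquoise is not meant.

How it is judged:
By the outcome, as a careful person would: the job done as asked, in the order asked, and still so for the second after the job is handed in, while the arm keeps its last pose, push and grip.
It also fails if it takes over 48 s, if anything falls off the work surface, if the arm or the gripper's body presses on something with over 40 N, if the wrist force passes 120 N, or if a joint passes its speed limit or range.

## Working session

There is one attempt and no reset: what is moved stays moved. The work goes in short steps, Python scripts to look and compute and a shell command to move; the robot and the scene stay as the last step left them, time stands still between calls to the robot, and variables do not carry over. Pictures are saved under pics/ and viewed, about 8 in all and at most 12, crops included, and the job is handed in when it is done.

```bash
mkdir -p pics
cat > h.py <<'E'
import numpy as np, cv2
from bench import sensors, grab_frame, order
def cam(f):
    V=np.array(f["view"]);R=V[:3,:3];t=V[:3,3];return R,t,-R.T@t
def ray(f,u,v):
    R,t,c=cam(f);d=R.T@np.array([(u-f["cx"])/f["fx"],(v-f["cy"])/f["fy"],1]);return c,d/np.linalg.norm(d)
def plane(f,u,v,z):
    c,d=ray(f,u,v);return c+d*(z-c[2])/d[2]
def proj(f,p):
    R,t,c=cam(f);q=R@np.array(p)+t;return np.array([f["fx"]*q[0]/q[2]+f["cx"],f["fy"]*q[1]/q[2]+f["cy"]])
def tri(fs,uv):
    A=np.zeros((3,3));b=np.zeros(3);rs=[]
    for f,(u,v) in zip(fs,uv):
        c,d=ray(f,u,v);M=np.eye(3)-np.outer(d,d);A+=M;b+=M@c;rs.append((M,c))
    p=np.linalg.solve(A,b);return p,[np.linalg.norm(M@(p-c)) for M,c in rs]
E
python3 - <<'E'
from h import *
import pickle
fs={n:grab_frame(n) for n in("scene","side")}
pickle.dump(fs,open("f0.pkl","wb"))
for n,f in fs.items():
    cv2.imwrite(f"pics/{n}0.png",f["frame"]); print(n,cam(f)[2],f["fx"])
s=sensors.get_state();print(s)
E
```

```text
scene [1085.07039822  469.86605716 1175.27427415] 441.07210967165923
side [  406.80656871 -1011.07106228  1239.66691006] 507.02951174551333
{'clock': 0.1, 'q': array([-1.51010305e+00,  2.45738774e-01,  1.55884991e+00, -3.56568123e-05,
        1.33869261e+00, -1.74101185e-01]), 'joint_vel': array([ 0.00046626,  0.00025625, -0.00321938,  0.00062574, -0.00044179,
       -0.00281604]), 'joint_efforts': array([-7.38214949e-04, -4.16912162e+01, -3.15526450e+01,  6.86230813e-02,
        3.10019148e-02, -5.20405035e-05]), 'eef_pos': array([ 151.18113151, -631.63533422,  204.4817292 ]), 'tcp_rot': array([-3.13992354e+00, -2.58347516e-04,  2.34802473e-01]), 'force': array([ 0.01649432,  0.42334697, -0.73996021]), 'moment': array([ 0.00925419,  0.02531167, -0.0208478 ]), 'gripper_width': 94.18808003499552}
```

View pics/scene0.png

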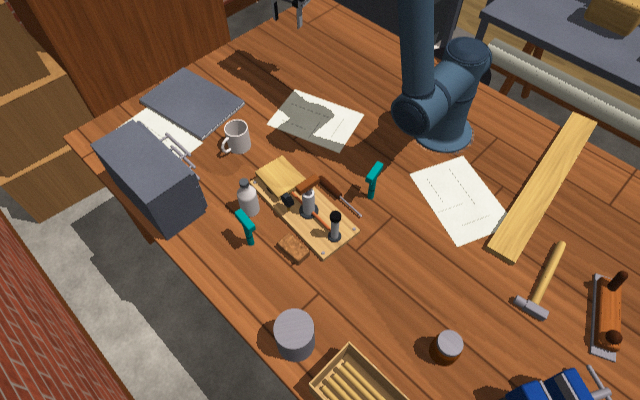

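View pics/side0.png

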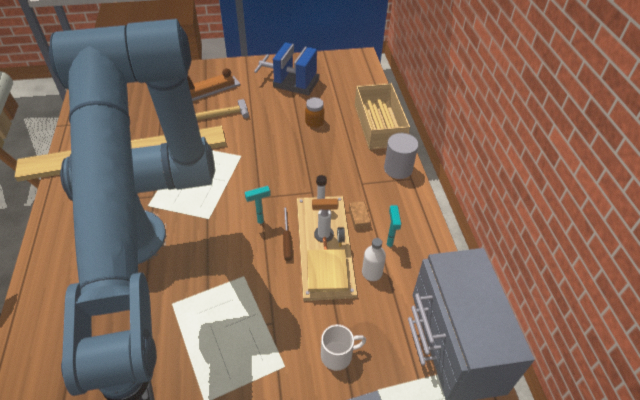

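The scene view shows the cap near (335,217), the barrel near (308,200) and the handle just above it. In the side view the cap is near (321,181), the bar near (325,203) and the barrel near (324,222). I'll zoom in on both.

Run:
```python
from h import *
import pickle
fs=pickle.load(open("f0.pkl","rb"))
a=cv2.resize(fs["scene"]["frame"][150:260,240:370],None,fx=5,fy=5,interpolation=cv2.INTER_CUBIC)
b=cv2.resize(fs["side"]["frame"][165:305,275:375],None,fx=4,fy=4,interpolation=cv2.INTER_CUBIC)
cv2.imwrite("pics/a1.png",a);cv2.imwrite("pics/b1.png",b)
```

```text
(no output)
```

View pics/a1.png

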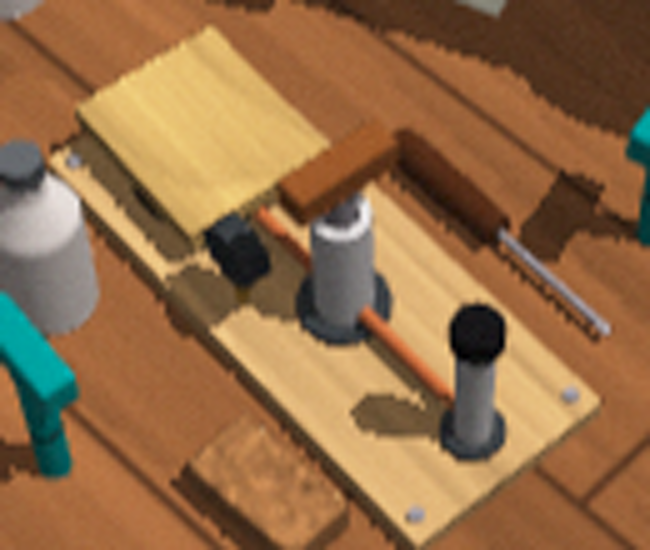

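View pics/b1.png

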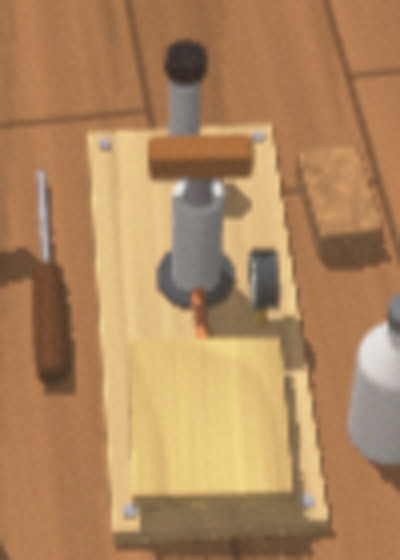

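The crops show the bar's outline centred at about (341,170) in the scene crop and (200,157) in the side crop, and the cap at about (477,333) and (186,62). The board screws are visible in both. I'll measure with masks and rays.

Run:
```python
from h import *
import pickle
fs=pickle.load(open("f0.pkl","rb"));S,D=fs["scene"],fs["side"]
A=lambda x,y:(240+(x+.5)/5-.5,150+(y+.5)/5-.5)
B=lambda x,y:(275+(x+.5)/4-.5,165+(y+.5)/4-.5)
def blob(f,mask,near):
    n,l,st,c=cv2.connectedComponentsWithStats(mask.astype(np.uint8))
    i=min((k for k in range(1,n) if st[k,4]>30),key=lambda k:np.hypot(*(c[k]-near)));x,y,w,h,a=st[i]
    return (x+(w-1)/2,y+(h-1)/2),st[i],c[i]
caps=[];bars=[]
for f,pc,pb in((S,A(477,333),A(341,170)),(D,B(186,62),B(200,157))):
    fr=f["frame"];hsv=cv2.cvtColor(fr,cv2.COLOR_BGR2HSV)
    m=fr.max(2)<70
    w=np.zeros_like(m);w[int(pc[1])-9:int(pc[1])+10,int(pc[0])-9:int(pc[0])+10]=1
    r=blob(f,m&w,pc);print("cap",r);caps.append(r[2])
    x,y=map(int,pb);print("bar hsv",hsv[y,x],hsv[y-3,x],hsv[y+3,x])
print("cap centre",tri([S,D],caps))
print("bar centre",tri([S,D],[A(341,170),B(200,157)]))
# bar ends, top face long edges
print("bar end tri L(toward bottle)/R",tri([S,D],[A(283,195),B(252,157)]),tri([S,D],[A(400,150),B(149,157)]))
for n,f,ps in(("S",S,[A(75,160),A(570,395),A(415,515)]),("D",D,[B(104,144),B(260,137),B(130,511),B(307,502)])):
    for p in ps: print(n,"screw",plane(f,*p,19).round(1))
# barrel mouth white ring
print("mouth",plane(S,*A(342,215),118),plane(D,*B(198,190),118))
for nm,pa,pb in(("base flange",A(343,305),B(196,277)),):
    print(nm,plane(S,*pa,22),plane(D,*pb,22))
```

```text
cap ((np.float64(335.0), np.float64(217.0)), array([330, 211,  11,  13, 113], dtype=int32), array([334.9380531 , 216.76106195]))
bar hsv [ 11 182 158] [ 12 187 157] [ 13 188 126]
cap ((np.float64(321.0), np.float64(180.5)), array([317, 176,   9,  10,  74], dtype=int32), array([321.02702703, 180.47297297]))
bar hsv [ 14 160 169] [ 13 162 172] [ 14 144 108]
cap centre (array([593.4606794 ,  36.51586322, 128.9783356 ]), [np.float64(0.6531859257094305), np.float64(0.6531859257094509)])
bar centre (array([583.083539  , -83.44391554, 159.51055308]), [np.float64(1.8420030725526753), np.float64(1.8420030725525283)])
bar end tri L(toward bottle)/R (array([619.42972573, -92.01986959, 163.0145647 ]), [np.float64(1.1192533515045866), np.float64(1.1192533515048069)]) (array([547.2713356 , -72.86859501, 153.86698424]), [np.float64(2.8609502234399904), np.float64(2.860950223439954)])
S screw [ 628.5 -288.4   19. ]
S screw [531.7  60.6  19. ]
S screw [655.9  51.3  19. ]
D screw [533.7  60.4  19. ]
D screw [659.2  50.4  19. ]
D screw [ 507.6 -277.9   19. ]
D screw [ 630.3 -288.3   19. ]
mouth [583.09227535 -81.588475   118.        ] [584.95265484 -80.01998327 118.        ]
base flange [584.84663264 -82.13197727  22.        ] [584.89970096 -85.19151132  22.        ]
```

Checks: cap minus barrel is about 120 mm, the rig yaw is about -4.4°, and the heights are plausible. The barrel axis is near (584,-83), the cap near (593.4,36.5), and the bar yaw about -12°, to be refined with the wrist camera. Next I move towards the cap with the fingers closed.

```bash
python3 -m jog '{"translation":[[22,32,3],[22,32,3],[22,32,3],[22,32,3],[22,32,3],[22,32,3],[22,32,3],[22,32,3],[22,32,3],[22,32,3],[22,32,3],[22,32,3],[22,32,3],[22,32,3],[22,32,3],[22,32,3]],"rotation":[[0,0,-1.5],[0,0,-1.5],[0,0,-1.5],[0,0,-1.5],[0,0,-1.5],[0,0,-1.5],[0,0,-1.5],[0,0,-1.5],[0,0,-1.5],[0,0,-1.5],[0,0,-1.5],[0,0,-1.5],[0,0,-1.5],[0,0,-1.5],[0,0,-1.5],[0,0,-1.5]],"gripper":[0,0,0,0,0,0,0,0,0,0,0,0,0,0,0,0]}' 30
python3 - <<'E'
from h import *
import pickle
f=grab_frame("wrist");pickle.dump(f,open("w1.pkl","wb"));cv2.imwrite("pics/w1.png",f["frame"])
print("bar exp",proj(f,[584,-83,171]),"cap",proj(f,[593.4,36.5,140]),"tcp",sensors.get_state()["eef_pos"],cam(f)[2])
E
```

```text
clock: 1.7
eef_pos: [507.8, -96.6, 246.0]
tcp_rot: [-3.13, 0.003, -0.211]
force: [-0.4, -0.6, 0.1]
gripper_width: 0.5
bar exp [273.79735514 111.47333292] cap [127.67354025 132.14278492] tcp [510.01160782 -92.56850609 246.54493919] [ 578.51690287 -113.21221691  425.62265292]
```

View pics/w1.png

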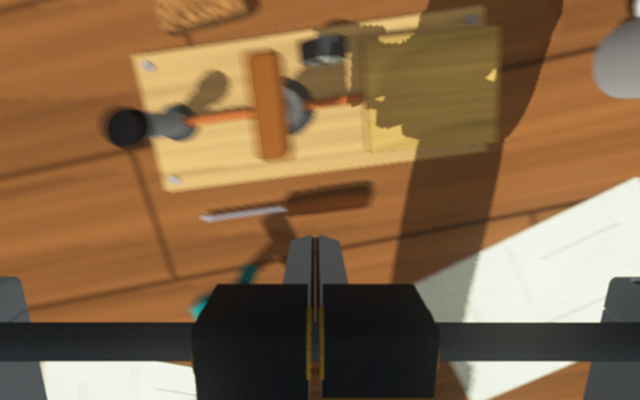

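The wrist view shows the bar's top face centred at about (268,105) and the cap at (127,127). Both are within about 3 mm of prediction. I'll get the bar yaw from an edge mask.

Run:
```python
from h import *
f=grab_frame("wrist");fr=f["frame"];print(sensors.get_state()["eef_pos"],f["fx"])
hsv=cv2.cvtColor(fr,cv2.COLOR_BGR2HSV)
e=proj(f,[584,-83,171]).astype(int);x,y=e
print(hsv[y-3,x-4])
m=np.zeros(fr.shape[:2],np.uint8)
m[y-85:y+85,x-60:x+60]=cv2.inRange(hsv,(5,150,90),(16,255,255))[y-85:y+85,x-60:x+60]
m=cv2.morphologyEx(m,cv2.MORPH_OPEN,np.ones((15,15)))
n,l,st,c=cv2.connectedComponentsWithStats(m);k=l[y-3,x-4];print(st[k],c[k])
cn=cv2.findContours((l==k).astype(np.uint8),0,2)[0][0]
bx=cv2.boxPoints(cv2.minAreaRect(cn));P=np.array([plane(f,*p,171) for p in bx]);print(bx,P.round(1),P.mean(0))
print(np.linalg.norm(np.diff(P,axis=0),axis=1),[np.degrees(np.arctan2(d[1],d[0])) for d in np.diff(P,axis=0)])
d=(fr.max(2)<60).astype(np.uint8);x,y=proj(f,[593.4,36.5,140]).astype(int);z=np.zeros_like(d);z[y-30:y+30,x-35:x+35]=d[y-30:y+30,x-35:x+35]
cn=max(cv2.findContours(z,0,2)[0],key=cv2.contourArea);(u,v),r=cv2.minEnclosingCircle(cn);print("cap",u,v,r,plane(f,u,v,139),plane(f,u,v,135),proj(f,[593.4,36.5,140]))
```

```text
[508.72155222 -94.89769622 246.22350894] 359.9821523187927
[ 14 187 169]
[ 260   56   41  109 3460] [280.36358382 108.89913295]
[[258.53546   57.205036]
 [293.2597    54.499256]
 [301.71503  163.00923 ]
 [266.99078  165.71501 ]] [[622.4 -76.7 171. ]
 [619.2 -99.6 171. ]
 [547.7 -89.6 171. ]
 [550.8 -64.9 171. ]] [585.03898952 -82.71595159 171.        ]
[23.16336791 72.27028708 24.91560377] [np.float64(-97.83128884919566), np.float64(172.04677767684223), np.float64(82.69347088023575)]
cap 140.171142578125 131.0570526123047 23.589828491210938 [594.26331428  32.1782469  139.        ] [594.45691187  34.15011441 135.        ] [134.7092653  133.36752757]
```

The bar measures 72x24 mm, centred at (585,-82.7), yaw -7.7°, which matches. Next I go over the cap.

```bash
python3 -m jog '{"translation":[[20,32,-4],[20,32,-4],[20,32,-4],[20,32,-4],[5,3,-10],[0,0,-20],[0,0,0],[0,0,0]],"rotation":[[0,0,1],[0,0,1],[0,0,1],[0,0,1],[0,0,0.4],[0,0,0],[0,0,0],[0,0,0]],"gripper":[0,0,0,0,0,0,0,0]}'
python3 -c "
from h import *
s=sensors.get_state();print(s['eef_pos'],s['tcp_rot'],s['force'])"
```

```text
clock: 2.6
eef_pos: [593.5, 35.8, 195.5]
tcp_rot: [-3.133, 0.008, -0.128]
force: [-0.4, 0.7, 0.9]
gripper_width: 0.5
[593.53810792  35.80115091 195.46772675] [-3.1332683   0.00787007 -0.12790511] [-0.4490353   0.7325815   0.93018619]
```

```bash
python3 -m jog '{"translation":[[0.3,0.4,-20],[0.2,0.3,-20],[0,0,-5],[0,0,-3],[0,0,-3],[0,0,-3],[0,0,-3],[0,0,-3]],"rotation":[[-0.4,-0.4,0],[0,0,0],[0,0,0],[0,0,0],[0,0,0],[0,0,0],[0,0,0],[0,0,0]],"gripper":[0,0,0,0,0,0,0,0]}'
python3 -c "
from h import *
s=sensors.get_state();print(s['eef_pos'],s['tcp_rot'],s['force'])"
```

```text
clock: 3.4
eef_pos: [597.1, 31.0, 141.5]
tcp_rot: [-3.141, -0.012, -0.134]
force: [1.1, -0.3, -0.1]
gripper_width: 0.4
[597.09450708  30.97383038 141.46296909] [-3.1406847  -0.01190433 -0.13370773] [ 1.11858618 -0.3257246  -0.05137462]
```

```bash
python3 -m jog '{"translation":[[-2,3,0],[-1,2,0],[0,0,0],[0,0,-2],[0,0,-2],[0,0,-2]],"rotation":[[0,0.3,0],[0,0.3,0],[0,0,0],[0,0,0],[0,0,0],[0,0,0]],"gripper":[0,0,0,0,0,0]}'
python3 -c "
from h import *
s=sensors.get_state();print(s['eef_pos'],s['tcp_rot'],s['force'])"
```

```text
clock: 4.0
eef_pos: [594.2, 36.7, 137.3]
tcp_rot: [3.14, -0.001, -0.133]
force: [-3.7, -0.1, 5.6]
gripper_width: 0.3
[594.18562476  36.67339838 137.29814137] [ 3.14049639e+00 -8.26658845e-04 -1.32803589e-01] [-3.74534055 -0.13229909  5.63692469]
```

In contact at 5.6 N, as expected for moving the cap. I continue down gently to the stop.

```bash
python3 -m jog '{"translation":[[0,0,-2],[0,0,-2],[0,0,-1.5],[0,0,-1.5]],"rotation":[[0,0,0],[0,0,0],[0,0,0],[0,0,0]],"gripper":[0,0,0,0]}'
python3 -c "
from h import *
s=sensors.get_state();print(s['eef_pos'],s['tcp_rot'],s['force'])"
```

```text
clock: 4.4
eef_pos: [594.2, 36.7, 133.7]
tcp_rot: [3.14, 0.0, -0.132]
force: [-3.3, 0.4, 5.7]
gripper_width: 0.5
[594.17834959  36.69659807 133.72817146] [ 3.14010785e+00  2.95709874e-04 -1.32431056e-01] [-3.28081158  0.44476534  5.71773246]
```

```bash
python3 -m jog '{"translation":[[0,0,-2],[0,0,-2],[0,0,-2],[0,0,-1]],"rotation":[[0,0,0],[0,0,0],[0,0,0],[0,0,0]],"gripper":[0,0,0,0]}'
python3 -c "
from h import *
s=sensors.get_state();print(s['eef_pos'],s['tcp_rot'],s['force'])"
```

```text
clock: 4.8
eef_pos: [594.3, 36.7, 132.3]
tcp_rot: [3.139, 0.002, -0.132]
force: [-1.8, 0.1, 2.4]
gripper_width: 0.4
[594.2965082   36.67439181 132.25472139] [ 3.13942034e+00  1.79237515e-03 -1.31883999e-01] [-1.82746274  0.08969785  2.35584956]
```

```bash
python3 -m jog '{"translation":[[0,0,-3],[0,0,-3],[0,0,-3]],"rotation":[[0,0,0],[0,0,0],[0,0,0]],"gripper":[0,0,0]}'
python3 -c "
from h import *
s=sensors.get_state();print(s['eef_pos'],s['tcp_rot'],s['force'])"
```

```text
clock: 5.1
eef_pos: [594.6, 36.6, 132.1]
tcp_rot: [3.138, 0.004, -0.131]
force: [-9.1, 0.2, 16.9]
gripper_width: 0.8
[594.57278195  36.64437877 132.10170785] [ 3.13833144  0.00407573 -0.13093688] [-9.05273939  0.22297196 16.8950537 ]
```

The stop is solid: 132.1 mm at 17 N, so the cap is home. Next I lift, open, go over the bar and check.

```bash
python3 -m jog '{"translation":[[0,0,20],[0,0,30],[0,0,40],[-2,-25,5],[-2,-30,0],[-2,-30,0],[-2,-25,0],[-1.5,-9,0],[0,0,0],[0,0,0]],"rotation":[[0.2,-0.2,0],[0,0,0],[0,0,0],[0,0,0],[0,0,0],[0,0,0],[0,0,0],[0,0,0],[0,0,0],[0,0,0]],"gripper":[0,0,0,94,94,94,94,94,94,94]}' 30
python3 - <<'E'
from h import *
s=sensors.get_state();print(s['eef_pos'],s['tcp_rot'],s['force'])
f=grab_frame("wrist");cv2.imwrite("pics/w2.png",f["frame"]);print(sensors.get_state()['eef_pos'],proj(f,[585,-82.7,171]))
E
```

```text
clock: 6.1
eef_pos: [584.1, -85.0, 229.9]
tcp_rot: [-3.141, -0.001, -0.129]
force: [0.8, 0.1, -0.2]
gripper_width: 52.9
[584.08292777 -84.96373626 229.86652919] [-3.14054900e+00 -8.05833920e-04 -1.28775749e-01] [ 0.81393338  0.07919955 -0.21829351]
[584.07127093 -84.7587006  229.80856355] [311.81144103 217.93533167]
```

View pics/w2.png

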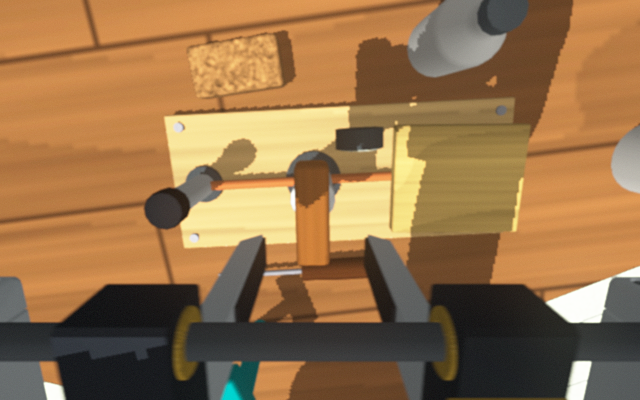

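The bar's top face is at about (295–329, 162–265), centred near (313,213) between the fingers. I'll refine its yaw and centre, and lower part way.

```bash
python3 -m jog '{"translation":[[0.5,1,-10],[0.5,1,-10],[0,0,0],[0,0,0],[0,0,0]],"rotation":[[0,0,0],[0,0,0],[0,0,0],[0,0,0],[0,0,0]],"gripper":[94,94,94,94,94]}'
python3 - <<'E'
from h import *
f=grab_frame("wrist");fr=f["frame"];s=sensors.get_state();print(s["eef_pos"],s["tcp_rot"])
hsv=cv2.cvtColor(fr,cv2.COLOR_BGR2HSV)
x,y=proj(f,[585,-82.7,171]).astype(int)
m=np.zeros(fr.shape[:2],np.uint8)
m[y-75:y+75,x-40:x+40]=cv2.inRange(hsv,(5,150,90),(16,255,255))[y-75:y+75,x-40:x+40]
m=cv2.morphologyEx(m,cv2.MORPH_OPEN,np.ones((15,15)))
n,l,st,c=cv2.connectedComponentsWithStats(m);k=l[y,x];print(st[k])
L=[];R=[]
for r in range(y-30,y+25):
    xs=np.where(l[r]==k)[0];L.append(plane(f,xs[0]-.5,r,171));R.append(plane(f,xs[-1]+.5,r,171))
for Q in(L,R):
    Q=np.array(Q);a=np.polyfit(Q[:,0],Q[:,1],1);print(np.degrees(np.arctan(a[0])),"y at x=585:",np.polyval(a,585))
E
```

```text
clock: 6.65
eef_pos: [584.8, -79.0, 206.5]
tcp_rot: [-3.14, 0.002, -0.124]
force: [-0.2, -0.9, -0.1]
gripper_width: 93.0
[584.8206098  -79.00870973 206.6940885 ] [-3.13958600e+00  1.47928533e-03 -1.23847918e-01]
[ 281  171   80  132 6134]
-11.948765925636254 y at x=585: -70.76128961578345
4.410720432880611 y at x=585: -95.127275193189
```

Bar mid-line is y=-82.9 at x=585, width 24.4 mm, which agrees with the earlier centre. The slopes here are contaminated by background, so I keep -7.7°. Lower to just above the bar and check alignment.

```bash
python3 -m jog '{"translation":[[0,-2,-10],[0,-1.5,-10],[0,0,0],[0,0,0]],"rotation":[[0,0,-0.3],[0,0,-0.3],[0,0,0],[0,0,0]],"gripper":[94,94,94,94]}'
```

```text
clock: 7.1
eef_pos: [584.9, -83.1, 185.2]
tcp_rot: [-3.14, 0.001, -0.136]
force: [0.0, 0.3, 0.1]
gripper_width: 94.6
```

```bash
python3 -m jog '{"translation":[[0,0,-15],[0,0,-15],[0,0,-10],[0,0,0],[0,0,0]],"rotation":[[0,0,0],[0,0,0],[0,0,0],[0,0,0],[0,0,0]],"gripper":[94,94,94,94,94]}'
```

```text
clock: 7.6
eef_pos: [584.1, -82.9, 140.5]
tcp_rot: [-3.139, 0.003, -0.136]
force: [0.9, -0.5, -0.2]
gripper_width: 93.5
```

```bash
python3 -m jog '{"translation":[[0.5,0,-0.5],[0,0,0],[0,0,0],[0,0,0],[0,0,0],[0,0,0],[0,0,0],[0,0,0],[0,0,0],[0,0,0]],"rotation":[[-0.15,-0.15,0],[0,0,0],[0,0,0],[0,0,0],[0,0,0],[0,0,0],[0,0,0],[0,0,0],[0,0,0],[0,0,0]],"gripper":[20,20,20,20,20,20,20,20,20,20]}' 25
python3 -c "
from h import *
s=sensors.get_state();print(s['eef_pos'],s['tcp_rot'],s['force'],s['moment'])"
```

```text
clock: 8.6
eef_pos: [586.0, -83.3, 142.1]
tcp_rot: [3.141, -0.004, -0.136]
force: [0.5, -0.2, -0.7]
gripper_width: 24.3
[585.9853309  -83.28018994 142.11526844] [ 3.14065136 -0.00424226 -0.13578088] [ 0.53356788 -0.16000637 -0.71568224] [ 0.09334704 -0.00314706  0.00804057]
```

Gripped: 24.3 mm opening matches the bar width, and the side forces are tiny. I raise it in stages while watching the forces.

```bash
python3 -m jog '{"translation":[[0,0,3],[0,0,3],[0,0,3],[0,0,3],[0,0,0]],"rotation":[[0,0,0],[0,0,0],[0,0,0],[0,0,0],[0,0,0]],"gripper":[20,20,20,20,20]}' 40
python3 - <<'E'
from h import *
for i in range(2):
    s=sensors.get_state();print(s['eef_pos'],s['tcp_rot'],s['force'],s['moment'])
    grab_frame("side")
E
```

```text
clock: 9.1
eef_pos: [585.4, -83.0, 153.9]
tcp_rot: [3.141, -0.003, -0.136]
force: [-1.0, -0.5, -1.4]
gripper_width: 23.5
[585.42531747 -83.03265929 153.87170098] [ 3.14113421e+00 -2.87835443e-03 -1.35816042e-01] [-0.9818319  -0.52690237 -1.43601137] [0.03037954 0.0541022  0.06621477]
[585.34328379 -82.99897677 153.60917137] [ 3.14120414e+00 -2.70050459e-03 -1.35863158e-01] [-0.7030632   0.77168678 -1.35304015] [ 0.02992075 -0.11555405  0.03283322]
```

```bash
python3 -m jog '{"translation":[[0,0,4],[0,0,4],[0,0,4],[0,0,4],[0,0,0]],"rotation":[[0,0,0],[0,0,0],[0,0,0],[0,0,0],[0,0,0]],"gripper":[20,20,20,20,20]}'
python3 - <<'E'
from h import *
import pickle
fs={n:grab_frame(n) for n in("scene","side")};pickle.dump(fs,open("f2.pkl","wb"))
s=sensors.get_state();print(s['eef_pos'],s['tcp_rot'],s['force'],s['moment'])
a=cv2.resize(fs["scene"]["frame"][150:250,260:370],None,fx=4,fy=4,interpolation=cv2.INTER_CUBIC)
b=cv2.resize(fs["side"]["frame"][150:250,280:370],None,fx=4,fy=4,interpolation=cv2.INTER_CUBIC)
cv2.imwrite("pics/ab2.png",np.hstack([a,b]))
E
```

```text
clock: 9.7
eef_pos: [585.5, -83.0, 170.9]
tcp_rot: [3.141, -0.003, -0.136]
force: [0.8, -0.3, -1.9]
gripper_width: 24.0
[585.29190699 -82.92662224 170.22230755] [ 3.14143261e+00 -2.66136166e-03 -1.35927278e-01] [-0.52624951 -0.77682078 -0.88467563] [ 0.01355845 -0.17994966  0.04378715]
```

View pics/ab2.png

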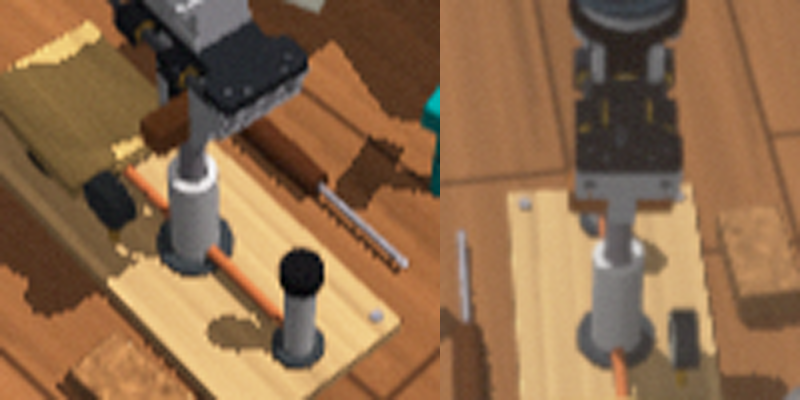

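The rod is rising in line and the cap is home: scene crop shows the bar at (165,120) and mouth at (193,172). I lift the remaining 10.5 mm and then look for the ring at the mouth.

```bash
python3 -m jog '{"translation":[[0,0,4],[0,0,4],[0,0,3],[0,0,0],[0,0,0]],"rotation":[[0,0,0],[0,0,0],[0,0,0],[0,0,0],[0,0,0]],"gripper":[20,20,20,20,20]}'
python3 - <<'E'
from h import *
import pickle
fs={n:grab_frame(n) for n in("scene","side")};pickle.dump(fs,open("f3.pkl","wb"))
s=sensors.get_state();print(s['eef_pos'],s['tcp_rot'],s['force'],s['moment'])
S=fs["scene"];D=fs["side"]
p=proj(S,[585,-82.7,118]);q=proj(D,[585,-82.7,118]);print(p,q)
o=[]
for f,c in((S,p),(D,q)):
    x,y=c.astype(int);o.append(cv2.resize(f["frame"][y-25:y+25,x-18:x+19],None,fx=10,fy=10,interpolation=cv2.INTER_CUBIC))
    print(f["frame"][y-25:y+8,x].max(1))
cv2.imwrite("pics/ab3.png",np.hstack(o))
E
```

```text
clock: 10.3
eef_pos: [585.3, -83.0, 182.0]
tcp_rot: [3.141, -0.003, -0.136]
force: [0.7, 0.9, -3.5]
gripper_width: 23.8
[585.28426897 -82.91864258 181.87971752] [ 3.14150942e+00 -2.60807932e-03 -1.35984958e-01] [ 1.39137831  0.35964027 -1.6369069 ] [ 0.02817169 -0.15339679 -0.0313264 ]
[307.26927046 192.75859987] [324.28956693 212.82500469]
[ 41  36  50  75  81  82  84  81  80  78  78  69  73  69  69  74  75  71
  69  65  66  67  71  67  68  68  68  49  98 202 217 137 105]
[ 59  53  59  83 110 113 113 114 112 111 113 112 111 112 111 108 102  98
  96  99  97  97  99  97  96  99  97  93  91 101 128 131 123]
```

View pics/ab3.png

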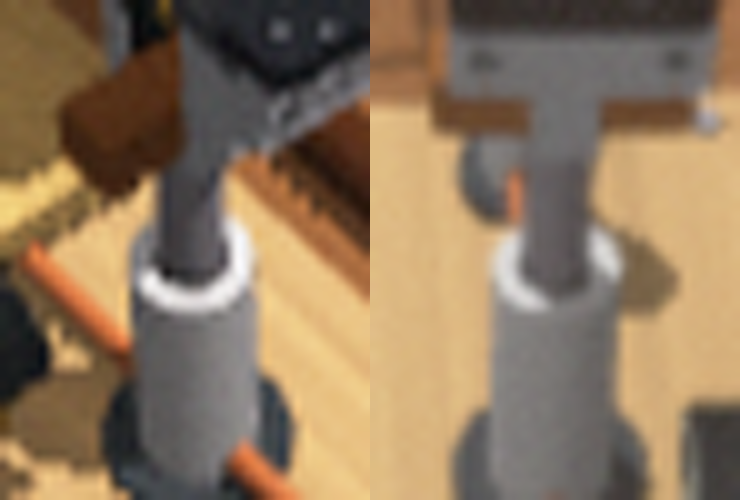

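The rod is straight in the bore and a dark line is just showing at the mouth (scene crop about (195,272)). As an independent check on the lift, I compare the bar's bottom edge between the first frame and now.

Run:
```python
from h import *
import pickle
a=pickle.load(open("f0.pkl","rb"))["side"];b=pickle.load(open("f3.pkl","rb"))["side"]
R=np.array([[np.cos(.135),np.sin(.135)],[-np.sin(.135),np.cos(.135)]])
# front-bottom edge points of bar at +-x
for dx in(-33,-30,-27,27,30,33):
    e=R@np.array([dx,-12])+[585,-82.9];out=[]
    for f,z0 in((a,145),(b,185)):
        u,v=proj(f,[*e,z0]);col=int(round(u));yy=np.arange(int(v)-6,int(v)+7)
        g=f["frame"][yy,col-1:col+2].astype(float).mean(1)[:,0]  # blue: bar low, board high
        d=np.clip(np.diff(g),0,None);k=np.argmax(d);sl=slice(max(k-1,0),k+2)
        ve=(d[sl]*(yy[:-1][sl]+.5)).sum()/d[sl].sum()
        sc=(proj(f,[*e,z0+5])[1]-proj(f,[*e,z0-5])[1])/10
        out.append(z0+(ve-v)/sc)
    print(dx,np.round(out,1),round(out[1]-out[0],1))
S=pickle.load(open("f3.pkl","rb"))["scene"]["frame"];print(S[212:226,304:312].max(2))
s=sensors.get_state();print(s["clock"],s["eef_pos"],s["joint_vel"].round(3),s["force"])
```

```text
-33 [147.4 188.8] 41.4
-30 [147.  187.8] 40.8
-27 [146.8 187.6] 40.8
27 [149.7 188.4] 38.7
30 [149.4 188.8] 39.4
33 [149.7 189. ] 39.3
[[ 87  94  88  99 105 114 124 126]
 [ 72  86  94  97 108 111 123  98]
 [ 66  78  84  93 103 103 111  67]
 [ 79  77  78  83  88  88  92  37]
 [ 77  77  75  81  79  74  74  58]
 [ 63  60  71  71  71  66  66  67]
 [166  74  58  56  52  66  99  92]
 [231 183 177 174 169 175 189 194]
 [230 232 233 234 232 231 229 229]
 [226 229 231 234 234 232 230 229]
 [223 227 230 230 234 234 233 230]
 [227 223 224 228 231 233 235 233]
 [231 225 224 227 229 230 234 234]
 [234 232 225 223 225 230 232 233]]
10.4 [585.28426897 -82.91864258 181.87971752] [-0.     0.002  0.     0.001 -0.003 -0.001] [ 1.39137831  0.35964027 -1.6369069 ]
```

The lift measures 38.7–41.4 mm, mean 40.1, which agrees with the TCP. The arm is still. I check the cap and neighbours, then hand in.

Run:
```python
from h import *
import pickle
a=pickle.load(open("f0.pkl","rb"));b=pickle.load(open("f3.pkl","rb"))
for fs in(a,b):
    c=[]
    for f in (fs["scene"],):
        x,y=proj(f,[594,36.5,126]).astype(int);m=f["frame"].max(2)<70;w=m[y-12:y+13,x-9:x+10];v,u=np.nonzero(w);c.append((u.mean()+x-9,v.mean()+y-12))
    print("cap",c)
f=a["scene"];print("exp drop px for 7 mm",proj(f,[594,36.5,122])-proj(f,[594,36.5,129]))
s=sensors.get_state();print(s["eef_pos"],s["gripper_width"])
order.finish_job()
```

```text
cap [(np.float64(334.9380530973451), np.float64(216.76106194690266))]
cap [(np.float64(334.8392857142857), np.float64(218.19642857142858))]
exp drop px for 7 mm [-0.06528332  1.32269016]
[585.28426897 -82.91864258 181.87971752] 23.862105321639362
the job is handed in; nothing more can be done
```

The job is handed in at about 10.4 s of robot time, with the vent cap home and the gripper still holding the rod about 40 mm up.

- **Cap:** I pressed it down with closed fingers until it stopped firmly at 132.1 mm under 17 N. The later image shows it dropped about 1.4 px, which matches a drop of roughly 7 mm.
- **Rod:** I gripped the wooden T-handle across its 24 mm width and drew it straight up. Tool height says it rose 39.8 mm. The camera's bar-edge check gave 40.1 mm on average, with individual points from 38.7 to 41.4 mm. Forces stayed under about 4 N throughout the pull, so I saw no sign of binding.
- **Ring:** it shows only as a dark line about one pixel thick (roughly 3 mm) at the barrel mouth in the scene view. The side view did not clearly resolve it, so the height rests mainly on the lift measurements.
- **Disagreements:** the last wrist-camera reading of the bar's direction was spoiled by background colour, so I used the earlier one (-7.7°). The camera heights for the bar read 2–4 mm high in absolute terms, so I relied only on the difference between frames.
- **Other items:** I touched nothing else on purpose, and the views I looked at showed nothing out of place. I did not measure the panel or the loose items again before handing in.

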